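# Square up to the handle post on a cupboard door

### The job

A handle line is to be drawn across the green cupboard door that lies fixed on the worktop: take the white roll of tape off the brass post and lay it flat on the worktop. Then slide the T-square along the worktop, without lifting it, until its stock rests flush against the white seal strip along the door's near edge (how far the strip sticks out is not known: feel for it) and the side of its blade touches the brass post. Push the T-square gently, and leave the mug, the screwdriver and the hinge where they are.

Things in the scene. Friction and masses are not known exactly. Their poses are not given: they have to be found in the camera images.
- door: Sage-green panelled cupboard door, fixed face up: 240 mm (x) by 440 (y) by 22 thick. Origin: centre of its underside; x points away from the robot; its near edge is the face x = -120 mm, along y. From it a straight white seal strip, parallel to it, 430 mm long, 4 to 18 mm up, sticks out by 4 to 28 mm, set differently each time; it is sprung (under 1 N), gives 3 mm, then is solid.
- square: Loose metal T-square, 0.3-0.5 kg, standing on its stock. Stock: aluminium bar, red strip on top, 30 (x) by 150 (y) by 36 mm high. Blade: steel, black marks, 30 mm wide (y -15 to 15), 3 thick, x 15 to 165 mm, its underside 23.5 mm up: passes 1.5 mm over the door. Origin: centre of the stock's underside; x along the blade, away from the robot. The stock's face x = 15 mm goes against the strip.
- brass_post: Upright brass handle post fixed on the door's near rail, 60 mm from the near edge: 10 mm across, 36 mm tall (with a 17 mm wide flange 1.5 mm thick at its foot, look only). Origin: centre of its foot on the door's top face, 22 mm above the worktop. It is on either side of the T-square's blade.
- black_post: Upright black handle post of the same size, fixed on the same rail on the other side of the blade, 220 mm from the brass one; origin at its foot. Not used.
- roll: White roll of tape with a brown core, 60 g: 56 mm across, hole 26 mm, 20 mm thick. Lies flat on the door, loosely over the brass post, which stands 16 mm out of it. Origin: centre of its underside; z is its axis.
- mug: Blue mug, 80 mm across, 90 mm tall, left of the door. Bystander. Origin: centre of its underside.
- screwdriver: Orange-handled screwdriver lying right of the door, along its x. Bystander.
- hinge: Steel cup hinge, 30 by 60 mm, 16 mm tall, lying on the door's left side rail. Bystander. Origin: centre of its underside.
There are look-alikes about, which are no part of the job. Leave any blue or brown look-alike of the square alone.

How it is judged:
By the outcome, as a careful person would: the job done as asked, in the order asked, and still so for the second after the job is handed in, with the robot touching nothing.
It also fails if it takes over 72 s, if anything falls off the work surface, if the arm or the gripper's body presses on something with over 40 N, if the wrist force passes 120 N, or if a joint passes its speed limit or range.

### The arm

A 7-joint arm with a two-finger parallel gripper is mounted at the origin on the work surface. World frame = base frame: x ahead of the robot, y to its left, z up, the work surface at z = 0. Lengths are in m, angles in rad, forces in N, time in s.
With the tool pointing down it reaches from about 0.425 to 0.925 m from the base axis. Payload 6.8 kg.
Tool frame: the origin (TCP) lies on the front face of the gripper's body, between the roots of the fingers; the fingertips stand 73 mm ahead of it and the grasp point (between the pads) lies 54 mm ahead of it (env.nose_length is the distance from the TCP to the fingertips, in m); z points along the fingers, y is the line along which they close (so a half turn about z gives the same grasp; the last joint's range is limited). The gripper opens to 85 mm and grips with 20 to 120 N. Pads are 22 mm wide; open, the fingers measure 114 mm over their backs; the gripper's body (76 mm by 85 mm) begins 54 mm behind the grasp point. The pads swing forward as they close: fully open they stand 13 mm farther back than shut.
Start: joints at [1.211, 0.477, 0.022, 1.555, -0.011, 1.109, -0.083], TCP at [0.168, -0.654, 0.304] pointing down, gripper open.
Joint ranges: [-2.96, 2.96], [-0.34, 2.1], [-1.41, 1.46], [0.24, 2.44], [-1.37, 4.51], [0.17, 1.92], [-2.96, 2.96]. Speed limits (rad/s): [2.39, 2.39, 3.14, 3.14, 3.14, 3.14, 3.14].

### API

Orientations are given as a unit quaternion [w, x, y, z].
In Python, from cell import env, kin, camera, calibration, job gives the robot as it stands. The module is installed in compiled form; this text tells all that it offers. Calls block until the motion is done:
- env.reach(position, orientation): joint-space move of the TCP to a pose.
- env.movel(position, velocity=0.15, rot=None, stop_force=None): straight line of the TCP; rot=None keeps the orientation; velocity is the mean speed in m/s. With stop_force (N) it stops when the force on the tool has changed by that much, and returns True; else False.
- env.goto_joints(angles): joint-space move.
- env.grip(opening, f_grip=None): finger opening in m; f_grip is the grip in N (None keeps the last); returns when the fingers have stopped.
- env.dwell(seconds).
- kin.inverse_kinematics(position, orientation): joint angles nearest the present ones, or None.
- env.get_state(): the state.
- camera(name): name is "scene" or "side" or "wrist"; returns (picture, depth): 384x512x3 uint8, blue, green, red; 384x512 float32, m along the optical axis (not along the pixel's ray), 0 where there is no reading.
- calibration(name): a dict with "fx", "fy", "cx", "cy" (pixels), "rvec" (rotation vector, rad) and "tvec" (3), from world to camera coordinates, as OpenCV has them. Camera axes: x right, y down, z forward; pixel columns grow to the right and rows downward; lengths in m; the calibration is good to about 2 mm. A picture is of the moment at which its call begins: read the wrist's pose just before it. calibration takes no time and is no camera call; for the wrist camera it gives the pose at the moment of the call.
A pose or a line that the arm cannot do raises env.PlanningError and nothing moves.
- job.job_done(): hands the job in; it is judged then, once.
The state is a dict: "time": time; "qpos": joint angles; "joint_velocities": joint speeds; "joint_torque": joint torques, N m; "tcp_pos": TCP position; "orientation": TCP orientation; "force": force on the tool from outside, world axes, zero at the start; "torque": the same for the moment, N m; "opening": finger opening in m; "gripper_force": force on a finger pad.
Only numpy, scipy, OpenCV 4.12 (cv2) and the standard library are available. Lean on these libraries where they do the work, as an engineer would, in place of code of your own. Each camera call takes 0.05 s, during which the arm holds its last target. There are 200 camera calls.

## Working session

There is one attempt and no reset: what is moved stays moved. The work goes in short steps, each a Python script; the robot and the scene stay as the last script left them, time stands still between calls to the robot, and variables do not carry over. Pictures are saved under pics/ and viewed, at most 10 in all, crops included, and the job is handed in when it is done.

```bash
mkdir -p pics
cat > h.py <<'E'
from cell import env, kin, camera, calibration, job
import numpy as np, cv2
def cal(n):
    c=calibration(n); K=np.array([[c["fx"],0,c["cx"]],[0,c["fy"],c["cy"]],[0,0,1]]); R=cv2.Rodrigues(np.array(c["rvec"],float))[0]; return K,R,np.array(c["tvec"],float).ravel()
def ray(c,u,v,z):
    K,R,t=c; o=-R.T@t; d=R.T@np.linalg.inv(K)@np.array([u,v,1.]); return o+d*(z-o[2])/d[2]
def pts(c,dep):
    K,R,t=c; v,u=np.indices(dep.shape); p=np.stack([(u-K[0,2])/K[0,0]*dep,(v-K[1,2])/K[1,1]*dep,dep],-1); return (p-t)@R
def proj(c,P):
    K,R,t=c; q=K@(R@np.asarray(P,float)+t); return q[:2]/q[2]
E
python3 - <<'E'
from h import *
s=env.get_state(); print(s['time'],s['tcp_pos'],s['orientation'],s['opening'],env.nose_length)
for n in("scene","side"):
    c=cal(n); im,d=camera(n); cv2.imwrite(f"pics/{n}0.png",im); np.savez(f"{n}0.npz",im=im,d=d,K=c[0],R=c[1],t=c[2]); print(n,-c[1].T@c[2],c[1][2])
a=cv2.imread("pics/scene0.png");b=cv2.imread("pics/side0.png")
cv2.imwrite("pics/s0.png",cv2.resize(a,(800,600)));cv2.imwrite("pics/d0.png",cv2.resize(b,(800,600)))
E
```

```text
0.0 [ 0.16805288 -0.65326857  0.30290679] [-9.14674932e-04  9.92079982e-01  1.25604285e-01 -1.92529377e-04] 0.08546570612820223 0.0726
scene [ 1.19535643 -0.11400931  0.83356645] [-0.63433717  0.11590477 -0.76431829]
side [-0.08618118  0.63236747  0.70053688] [ 0.58081978 -0.57014003 -0.58102386]
```

View pics/s0.png

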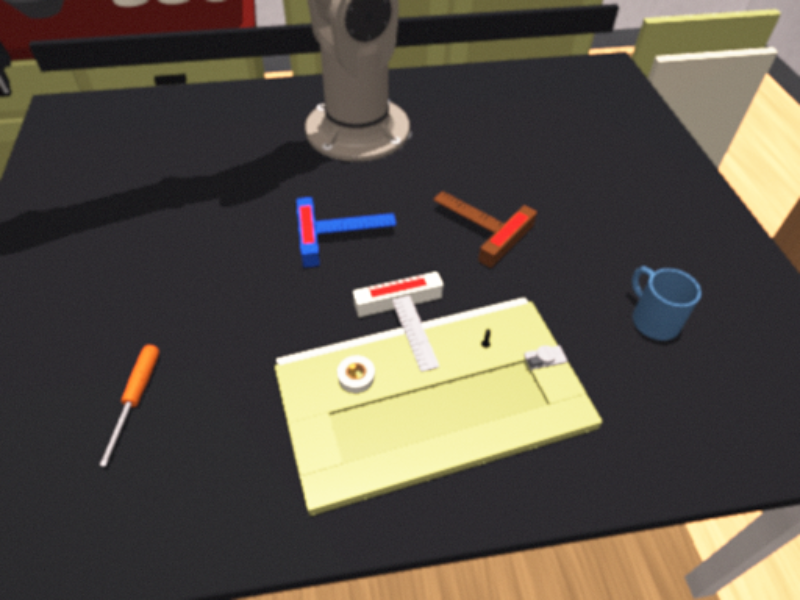

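View pics/d0.png

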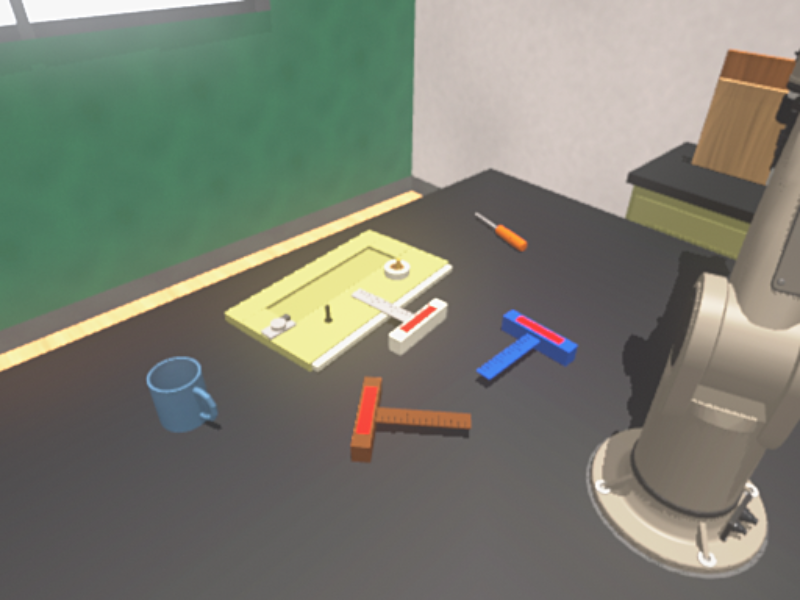

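Scene view (800-px scale): there are three T-squares. One is blue (308,230), one is brown (508,235), and one is aluminium with a steel blade (398,292). The aluminium one fits the description: it is bare metal and its blade lies over the door. The roll on the brass post is at (356,374), the black post at (486,338), the hinge at (545,357), the mug at (665,303) and the screwdriver at (130,400). The side view agrees: the aluminium square is at (418,325) and the roll at (397,268).

Run:
```python
from h import *
f=800/512
z=np.load("scene0.npz"); c=(z['K'],z['R'],z['t']); y=np.load("side0.npz"); c2=(y['K'],y['R'],y['t'])
P=pts(c,z['d']); P2=pts(c2,y['d'])
for n,u,v,h in [("roll",356,374,.042),("stockL",356,300,.036),("stockR",440,282,.036),("bladeTip",428,366,.0265),("black",486,332,.058),("doorFR",600,422,.022),("doorFL",313,510,.022),("sealA",280,360,.018),("sealB",527,302,.018)]:
    print(n,ray(c,u/f,v/f,h).round(3),"depth",P[int(v/f),int(u/f)].round(3))
for n,u,v in [("roll",397,268),("stock",418,320)]: print(n,P2[int(v/f),int(u/f)].round(3))
im=z['im'][150:290,160:400]; i2=y['im'][130:250,130:310]
cv2.imwrite("pics/crop1.png",np.vstack([cv2.resize(im,(720,420)),np.zeros((0,720,3),np.uint8)]))
```

```text
roll [ 0.681 -0.082  0.042] depth [ 0.673 -0.083  0.031]
stockL [ 0.533 -0.064  0.036] depth [ 0.528 -0.066  0.031]
stockR [0.514 0.082 0.036] depth [0.512 0.081 0.035]
bladeTip [0.674 0.031 0.026] depth [0.672 0.029 0.025]
black [0.646 0.127 0.058] depth [0.644 0.127 0.058]
doorFR [0.806 0.262 0.022] depth [0.806 0.262 0.022]
doorFL [ 0.871 -0.163  0.022] depth [ 0.868 -0.163  0.018]
sealA [ 0.622 -0.196  0.018] depth [ 0.619 -0.197  0.016]
sealB [0.566 0.225 0.018] depth [ 0.551  0.232 -0.001]
roll [ 0.67  -0.081  0.038]
stock [0.513 0.013 0.034]
```

View pics/crop1.png

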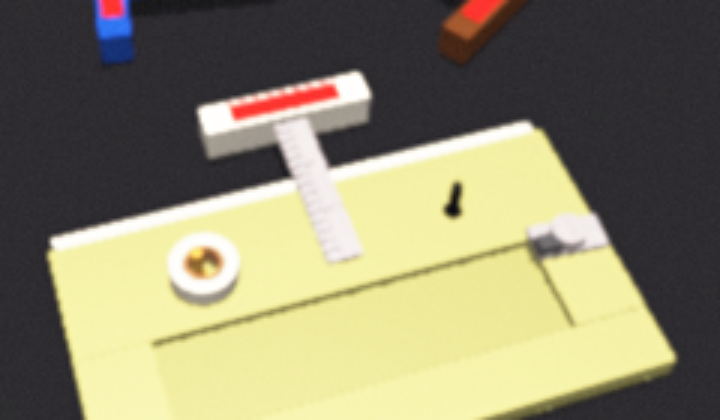

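Confirmed by the crop: the aluminium square with the red strip is at (285,110) in the crop, its blade over the door. The roll with brass in its hole is at (203,267), the black post at (453,200), and the white seal runs from (55,245) to (530,127). Next I'll look with the wrist camera from two places.

```bash
cat >> h.py <<'E'
def q(yaw): return np.array([0,np.cos(yaw/2),np.sin(yaw/2),0])
E
python3 - <<'E'
from h import *
for i,p in enumerate([(0.56,0.0,0.36),(0.60,-0.06,0.33)]):
    if i==0: env.reach(p,q(0.13))
    else: env.movel(p)
    env.dwell(.2)
    c=cal("wrist"); im,d=camera("wrist"); cv2.imwrite(f"pics/w{i}.png",im); np.savez(f"w{i}.npz",im=im,d=d,K=c[0],R=c[1],t=c[2])
    s=env.get_state(); print(s['time'],s['tcp_pos'],-c[1].T@c[2],c[1][2],s['qpos'],s['force'])
cv2.imwrite("pics/w01.png",cv2.resize(np.hstack([cv2.imread("pics/w0.png"),cv2.imread("pics/w1.png")]),(800,300)))
E
```

```text
3.05 [ 5.60048444e-01 -4.04965146e-04  3.59927814e-01] [0.62899538 0.00875356 0.43035238] [-0.27225966 -0.03492356 -0.96158984] [ 0.36862173  0.29344764 -0.58744145  1.73537832  0.17533544  1.1655514
 -1.7100517 ] [ 0.70060212 -0.03347475  0.07723217]
3.9667 [ 0.59987259 -0.05906303  0.33061315] [ 0.66872722 -0.04938791  0.40118756] [-0.27116736 -0.03547753 -0.96187817] [ 0.41310888  0.38732229 -0.54659759  1.67594254  0.21803181  1.13865518
 -1.63173455] [-1.07056151  0.16350693 -0.42754504]
```

View pics/w01.png

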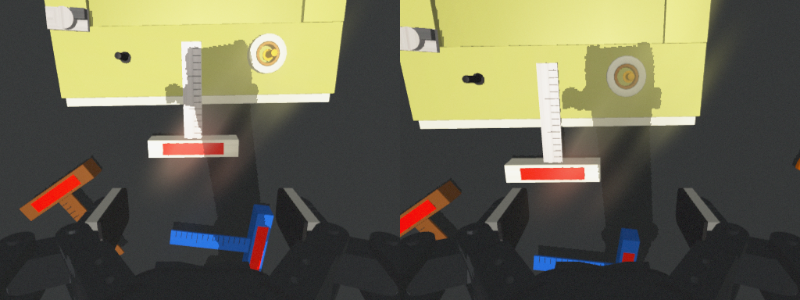

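The wrist views (800x300, left and right halves) show the roll at (268,53) and (627,76) and the black post at (122,57) and (473,79). The aluminium stock is at (193,149) and (552,173), its blade tip at (190,42) and (545,65), and the strip's front edge runs along the door at row ~100 and ~122. Next I'll measure these.

```bash
cat > meas.py <<'E'
from h import *
def tri(ca,a,cb,b):
    A=[];B=[]
    for (K,R,t),p in((ca,a),(cb,b)):
        Pm=K@np.c_[R,t]; A+= [p[0]*Pm[2]-Pm[0],p[1]*Pm[2]-Pm[1]]
    A=np.array(A); return np.linalg.lstsq(A[:,:3],-A[:,3],rcond=None)[0]
def comp(m,near):
    n,l,st,ce=cv2.connectedComponentsWithStats(m.astype(np.uint8)); ok=[i for i in range(1,n) if st[i,4]>25]
    i=min(ok,key=lambda i:np.hypot(*(ce[i]-near))); return l==i
def feats(f,roll,red,bt):
    z=np.load(f); im,d=z['im'],z['d']; c=(z['K'],z['R'],z['t']); P=pts(c,d)
    h=cv2.cvtColor(im,cv2.COLOR_BGR2HSV); H,S,V=[h[...,i].astype(int) for i in range(3)]
    white=(S<70)&(V>110); rd=((H<6)|(H>174))&(S>150)&(V>120); gr=(H>22)&(H<45)&(S>60)&(V>60)
    o={'c':c}
    w=comp(white,roll); cn=max(cv2.findContours(w.astype(np.uint8),cv2.RETR_EXTERNAL,cv2.CHAIN_APPROX_NONE)[0],key=len)
    o['roll']=cv2.fitEllipse(cn)[0]; o['rollsz']=cv2.fitEllipse(cn)[1]; o['rollz']=np.nanmedian(P[w][:,2])
    r=comp(rd,red); (rc,sz,an)=cv2.minAreaRect(cv2.findContours(r.astype(np.uint8),cv2.RETR_EXTERNAL,cv2.CHAIN_APPROX_NONE)[0][0]); o['red']=rc
    pr=np.array([ray(c,u,v,.036)[:2] for v,u in np.argwhere(r)]); m=pr.mean(0); e=np.linalg.svd(pr-m,full_matrices=False)[2][0]; e*=np.sign(e[1])
    o['redxy']=m; o['yaw_sq']=np.arctan2(-e[0],e[1]); o['redz']=np.nanmedian(P[r][:,2]); o['redhalf']=np.ptp((pr-m)@e)/2
    n,l,st,ce=cv2.connectedComponentsWithStats(gr.astype(np.uint8)); 
    # near edge: lowest door pixel per column, white pixels beneath = strip
    ex=[];sx=[]
    for u in range(0,512,2):
        g=np.flatnonzero(gr[:250,u]&(P[:250,u,0]>.5))
        if len(g)<30: continue
        v=g.max()
        if not white[v+3,u] : continue
        k=v+2
        while white[k,u] and k<383: k+=1
        if k-v>40: continue
        ex.append(ray(c,u,v+.5,.022)[:2]); sx.append(ray(c,u,k-.5,.018)[:2])
    for n,a in(('edge',ex),('strip',sx)):
        a=np.array(a,np.float32); vx,vy,x,y=cv2.fitLine(a,cv2.DIST_HUBER,0,.003,.001).ravel(); s=np.sign(vy); o[n]=(float(np.arctan2(-vx*s,vy*s)),(float(x),float(y)),a[:,1].min(),a[:,1].max())
    return o
if __name__=="__main__":
    f=512/400
    a=feats("w0.npz",(268*f,53*f),(193*f,149*f),0); b=feats("w1.npz",(227*f,76*f),(152*f,173*f),0)
    for o in(a,b): print({k:np.round(np.array(v,dtype=object).astype(float),4) if k not in('c','edge','strip') else v for k,v in o.items() if k!='c'})
    for k in('roll','red'): print(k,tri(a['c'],a[k],b['c'],b[k]).round(4))
    for n,pa,pb in [("blacktop",None,None)]: pass
    # brass post mask inside roll
    tops=[]
    for fn,o in(("w0.npz",a),("w1.npz",b)):
        im=np.load(fn)['im']; u,v=map(int,o['roll']); h=cv2.cvtColor(im,cv2.COLOR_BGR2HSV)[v-25:v+26,u-25:u+26]
        print(u,v)
        cv2.imwrite(f"pics/_r{fn[1]}.png",cv2.resize(im[v-25:v+26,u-25:u+26],(400,400),interpolation=cv2.INTER_NEAREST))
    cv2.imwrite("pics/r01.png",np.hstack([cv2.imread("pics/_r0.png"),cv2.imread("pics/_r1.png")]))
    z=np.load("scene0.npz"); c=(z['K'],z['R'],z['t']); print([ray(c,u*.64,v*.64,.01).round(3) for u,v in((150,350),(130,400),(105,463))])
E
python3 meas.py
```

```text
{'roll': array([341.6185,  68.0514]), 'rollsz': array([47.6708, 52.9511]), 'rollz': np.float64(0.0422), 'red': array([247.0058, 190.3671]), 'redxy': array([0.5138, 0.0066]), 'yaw_sq': np.float64(0.1471), 'redz': np.float64(0.0373), 'redhalf': np.float64(0.0492), 'edge': (0.1459239423274994, (0.5972062349319458, 0.028423957526683807), np.float32(-0.19751757), np.float32(0.22299819)), 'strip': (0.14687976241111755, (0.5859362483024597, 0.004413256421685219), np.float32(-0.20087156), np.float32(0.22517438))}
{'roll': array([289.1948,  97.0428]), 'rollsz': array([50.0823, 52.5116]), 'rollz': np.float64(0.0424), 'red': array([194.5, 222. ]), 'redxy': array([0.5141, 0.0097]), 'yaw_sq': np.float64(0.142), 'redz': np.float64(0.0373), 'redhalf': np.float64(0.0497), 'edge': (0.1470322161912918, (0.5870673656463623, 0.09673358500003815), np.float32(-0.19796017), np.float32(0.22136086)), 'strip': (0.14645250141620636, (0.58277428150177, 0.02679162099957466), np.float32(-0.20094074), np.float32(0.22472148))}
roll [ 0.6747 -0.0824  0.0356]
red [0.5146 0.0092 0.038 ]
341 68
289 97
[array([ 0.565, -0.401,  0.01 ]), array([ 0.654, -0.423,  0.01 ]), array([ 0.753, -0.446,  0.01 ])]
```

View pics/r01.png

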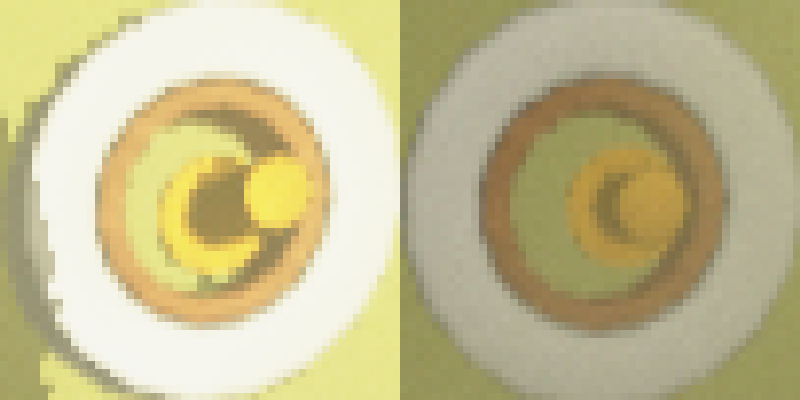

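Run:
```python
from h import *
z0,z1=np.load("w0.npz"),np.load("w1.npz"); c0=(z0['K'],z0['R'],z0['t']);c1=(z1['K'],z1['R'],z1['t'])
from meas import tri
print("top",ray(c0,351.1,67,.058),ray(c1,296,97,.058),tri(c0,(351.1,67),c1,(296,97)))
print("flange",ray(c0,342.9,70.2,.0235),ray(c1,292.2,97.9,.0235))
r=(ray(c0,341.6,68.05,.040)+ray(c1,289.2,97.04,.040))/2; print("roll",r)
yaw=.1465
env.movel((r[0],r[1],.15),rot=q(yaw),velocity=.2)
hit=env.movel((r[0],r[1],.094),velocity=.08,stop_force=8); print(hit,env.get_state()['tcp_pos'])
if not hit:
    env.grip(.05,25); s=env.get_state(); print(s['opening'],s['gripper_force'],s['time'])
    zg=s['tcp_pos'][2]
    env.movel((r[0],r[1],zg+.05),velocity=.1); s=env.get_state(); print(s['opening'],s['gripper_force'],s['time'])
    im,d=camera("wrist"); cv2.imwrite("pics/lift.png",im)
```

```text
top [ 0.67456358 -0.0872771   0.058     ] [ 0.67530921 -0.08735686  0.058     ] [ 0.67514313 -0.08785955  0.05502764]
flange [ 0.67399001 -0.08716825  0.0235    ] [ 0.67443111 -0.08704317  0.0235    ]
roll [ 0.67444813 -0.0816743   0.04      ]
False [ 0.67478974 -0.08158564  0.09426917]
0.0555094237790349 26.25873327255249 6.3417
0.0558673801880194 26.63770079612732 7.0
```

View pics/lift.png

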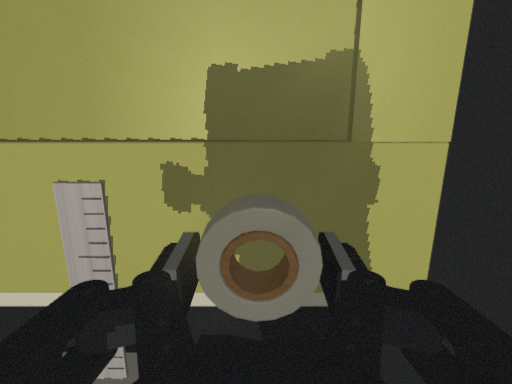

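The lift picture shows the roll held level between the pads at (260,258), clear of the post. Now I'll lay it down right of the door.

Run:
```python
from h import *
yaw=.1465
env.movel((.58,-.29,.15),velocity=.2)
env.movel((.58,-.29,.085),velocity=.12)
h=env.movel((.58,-.29,.068),velocity=.03,stop_force=3); s=env.get_state(); print(h,s['tcp_pos'],s['force'],s['time'])
env.grip(.075); env.movel((.58,-.29,.15),velocity=.15)
env.movel((.56,-.2,.22),velocity=.2); 
c=cal("wrist"); im,d=camera("wrist"); cv2.imwrite("pics/placed.png",im)
a,_=camera("scene"); cv2.imwrite("pics/placed2.png",cv2.resize(np.hstack([im,a]),(800,300)))
print(env.get_state()['time'])
```

```text
True [ 0.58035458 -0.29020462  0.07265076] [-0.19779746 -0.00521281  3.77509659] 9.4917
11.3167
```

View pics/placed2.png

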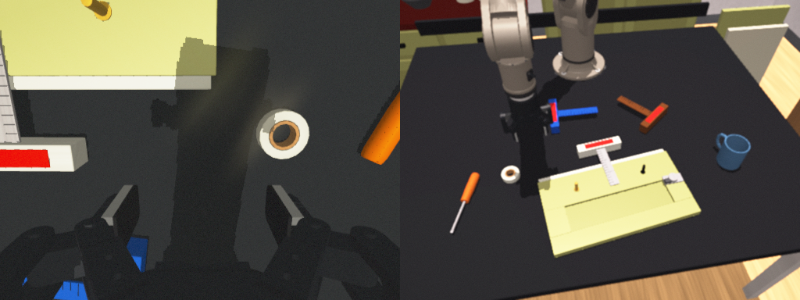

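The wrist view (left half) shows the roll lying flat on the worktop at (284,133). The scene view (right half) shows the brass post bare at (576,187), and the bystanders have not moved. Now I'll grip the stock's top near its +y end and slide the square.

Run:
```python
from h import *
yaw=.1465; ex=np.array([np.cos(yaw),np.sin(yaw),0]); ey=np.array([-ex[1],ex[0],0])
C=np.array([.5142,.0085,0]); g=C+.045*ey
cands=[yaw+np.pi/2,yaw-np.pi/2]; qn=env.get_state()['qpos']
J=[kin.inverse_kinematics(g+[0,0,.15],q(a)) for a in cands]; print(J)
ok=[(np.abs(np.array(j)-qn).max(),a) for j,a in zip(J,cands) if j is not None]; a=min(ok)[1]; print(a)
env.reach(g+[0,0,.16],q(a)); env.grip(.05)
h=env.movel(g+[0,0,.097],velocity=.08,stop_force=6); print(h,env.get_state()['tcp_pos'])
if not h:
    env.grip(.02,30); s=env.get_state(); print('grip',s['opening'],s['gripper_force'],s['force'],s['tcp_pos'],s['time'])
    p=s['tcp_pos'].copy()
    h=env.movel(p-.088*ey,velocity=.06,stop_force=8); s=env.get_state(); print('lat',h,(s['tcp_pos']-p)@ey,s['force'],s['tcp_pos'][2])
    im,d=camera("wrist"); b,_=camera("scene"); cv2.imwrite("pics/slid.png",cv2.resize(np.hstack([im,b]),(800,300)))
    print(s['time'])
```

```text
[array([ 0.4537351 ,  0.57210709, -0.86015372,  2.0286562 ,  0.60137017,
        0.81146723, -0.61477659]), array([-0.73087873,  0.49960991,  0.64203195,  2.10507606, -0.47339542,
        0.68060072, -2.76629053])]
1.7172963267948966
False [0.50791178 0.05322876 0.09729895]
grip 0.02910262254824941 30.441988706588745 [-1.0117409  -0.96497586  5.386143  ] [0.50813778 0.05308485 0.09765215] 13.9583
lat False -0.08805577905289796 [-0.7848655   3.46149275  2.32324316] 0.09765780954203065
15.575
```

View pics/slid.png

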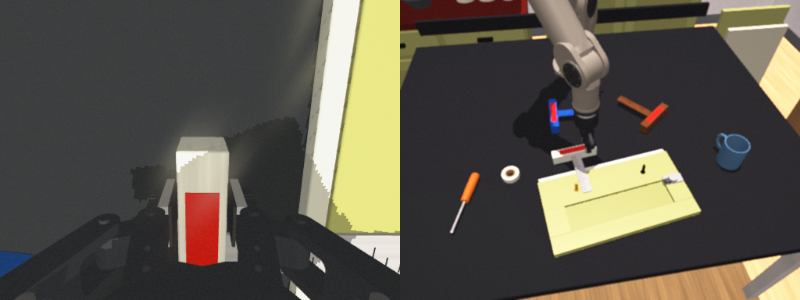

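The wrist view shows the stock gripped at (203,200), parallel to the strip at (315,120). The scene view shows the blade at (584,180), right beside the brass post at (576,187). Next I'll feel forward for the strip, then sideways for the post.

Run:
```python
from h import *
yaw=.1465; ex=np.array([np.cos(yaw),np.sin(yaw),0]); ey=np.array([-ex[1],ex[0],0])
def go(d,v,sf,n):
    p=env.get_state()['tcp_pos'].copy(); h=env.movel(p+d,velocity=v,stop_force=sf); s=env.get_state()
    print(n,h,'dx %.4f dy %.4f dz %.4f'%((s['tcp_pos']-p)@ex,(s['tcp_pos']-p)@ey,s['tcp_pos'][2]-p[2]),'F x%.2f y%.2f z%.2f'%(s['force']@ex,s['force']@ey,s['force'][2]),round(s['time'],2)); return h
go(.044*ex,.06,8,'fwd')
go(.022*ex,.012,5,'feel')
go(-.016*ey,.01,5,'lat')
```

```text
fwd True dx 0.0002 dy 0.0001 dz -0.0000 F x-0.94 y-0.19 z5.31 15.88
feel True dx 0.0001 dy 0.0000 dz 0.0000 F x0.08 y-0.26 z4.69 16.3
lat True dx -0.0000 dy -0.0002 dz -0.0000 F x0.12 y-0.41 z3.23 16.89
```

The stops tripped on static friction at the start of each move. I'll cross the known free gap without a stop, then feel in small steps while reading the force.

```bash
cat >> h.py <<'E'
yaw=.1465; ex=np.array([np.cos(yaw),np.sin(yaw),0]); ey=np.array([-ex[1],ex[0],0])
def rep(n,p):
    s=env.get_state(); d=s['tcp_pos']-p; print(n,'d %.4f %.4f %.4f'%(d@ex,d@ey,d[2]),'F %.2f %.2f %.2f'%(s['force']@ex,s['force']@ey,s['force'][2]),'T %.2f'%s['torque'][2],round(s['time'],2)); return s
def feel(p,d,n,step,lim,name):
    for i in range(1,n+1):
        env.movel(p+d*step*i,velocity=.01); s=rep(name,p)
        if s['force']@d<-lim: return True
    return False
E
python3 - <<'E'
from h import *
p=env.get_state()['tcp_pos'].copy()
env.movel(p+.03*ex,velocity=.05); rep('f',p)
env.movel(p+.046*ex,velocity=.05); rep('f',p)
feel(p+.046*ex,ex,12,.0015,6.5,'x')
E
```

```text
f d 0.0279 -0.0004 -0.0003 F -6.81 -0.34 11.68 T -0.32 17.64
f d 0.0442 -0.0004 -0.0002 F -5.88 -0.19 9.82 T -0.17 18.11
x d -0.0015 -0.0003 -0.0003 F -10.08 0.15 15.44 T -0.16 18.41
```

Friction rises because the gripped tool bears down on the square. I'll release, re-measure from above, and push instead with two open fingertips low on the near face.

```bash
cat > look.py <<'E'
from h import *
def look(p=(.56,-.08,.30),mv=True):
    if mv: env.reach(p,q(yaw)); env.dwell(.15)
    c=cal("wrist"); im,d=camera("wrist"); np.savez("lk.npz",im=im,d=d,K=c[0],R=c[1],t=c[2]); cv2.imwrite("pics/lk.png",im)
    h=cv2.cvtColor(im,cv2.COLOR_BGR2HSV); H,S,V=[h[...,i].astype(int) for i in range(3)]; P=pts(c,d)
    r=((H<6)|(H>174))&(S>150)&(V>90)
    n,l,st,ce=cv2.connectedComponentsWithStats(r.astype(np.uint8)); i=min([i for i in range(1,n) if st[i,4]>300],key=lambda i:np.linalg.norm(ray(c,*ce[i],.036)[:2]-[.57,-.073]))
    pr=np.array([ray(c,u,v,.036)[:2] for v,u in np.argwhere(l==i)]); m=pr.mean(0); e=np.linalg.svd(pr-m,full_matrices=False)[2][0]; e*=np.sign(e[1])
    print("red",m,"yaw",np.arctan2(-e[0],e[1]),"half",np.ptp((pr-m)@e)/2,"z",np.median(P[l==i][:,2]))
    b=(H>14)&(H<28)&(S>170)&(V>90); n,l,st,ce=cv2.connectedComponentsWithStats(b.astype(np.uint8))
    for i in range(1,n):
        if st[i,4]>15:
            w=ray(c,*ce[i],.04)
            if np.hypot(w[0]-.675,w[1]+.087)<.04: print("brass",st[i],w.round(4))
    rel=np.array([.6745,-.0872])-m; print("post in door axes rel. to square centre",rel@ex[:2],rel@ey[:2]); return m
E
python3 - <<'E'
from look import *
env.grip(.06); p=env.get_state()['tcp_pos']; env.movel(p+[0,0,.08],velocity=.15)
look(); print(env.get_state()['time'],env.get_state()['force'])
E
```

```text
red [ 0.57083098 -0.07214799] yaw 0.13967240375471177 half 0.04960568829116328 z 0.03725476913505685
brass [277  43  15  19 130] [ 0.6723 -0.0868  0.04  ]
post in door axes rel. to square centre 0.1003612864093774 -0.03002401868008268
20.7917 [ 0.15140063 -0.07945543  0.26249734]
```

Run:
```python
from h import *
C=np.array([.5710,-.0722,0]); a=C-.040*ex
env.grip(.085)
env.movel(a+[0,0,.13],velocity=.2); 
print(env.movel(a+[0,0,.070],velocity=.1,stop_force=6)); s=rep('down',a)
p=a+np.array([0,0,.070])
f0=env.get_state()['force']@ex
for i in range(1,30):
    env.movel(p+ex*.002*i,velocity=.02); s=env.get_state(); print('%.4f %.2f %.2f %.2f'%((s['tcp_pos']-p)@ex,s['force']@ex,s['force']@ey,s['torque'][2]),end=' | ')
    if s['force']@ex-f0<-5: break
rep('end',p)
```

```text
False
down d 0.0004 0.0000 0.0703 F 0.37 -0.52 -0.07 T 0.08 22.93
0.0026 -0.89 -0.68 0.04 | 0.0042 0.91 0.09 0.01 | 0.0062 0.55 0.18 -0.02 | 0.0082 0.71 0.43 0.01 | 0.0102 -0.35 -0.18 -0.02 | 0.0122 0.05 0.27 -0.00 | 0.0139 -0.14 -0.69 -0.02 | 0.0150 -6.02 -0.29 -0.11 | end d 0.0150 -0.0002 -0.0002 F -6.02 -0.29 3.49 T -0.11 24.93
```

Contact with the stock is where expected. I'll continue until the solid strip is felt.

Run:
```python
from h import *
C=np.array([.5710,-.0722,0]); p=C-.040*ex+np.array([0,0,.070])
for i in range(1,15):
    env.movel(p+ex*(.016+.001*i),velocity=.01); s=env.get_state(); print('%.4f %.2f %.2f %.2f %.2f'%((s['tcp_pos']-p)@ex,s['force']@ex,s['force']@ey,s['force'][2],s['torque'][2]))
    if s['force']@ex<-9: break
print(s['time'])
```

```text
0.0162 -3.89 0.31 2.26 -0.04
0.0181 -3.45 -0.13 -0.51 -0.05
0.0193 -2.93 -0.66 0.04 -0.00
0.0202 -2.01 0.07 -0.92 0.00
0.0211 -2.66 -1.03 -0.82 -0.00
0.0221 -3.31 0.41 -0.61 0.00
0.0231 -2.56 0.98 0.14 -0.02
0.0241 -2.95 0.12 0.41 -0.01
0.0251 -3.29 -0.76 -0.28 -0.03
0.0260 -3.14 -0.04 0.36 0.08
0.0271 -3.69 0.56 -0.50 0.03
0.0281 -3.31 -0.28 -1.33 0.02
0.0287 -3.81 0.26 -0.60 0.02
0.0290 -7.26 -0.66 2.27 0.02
28.425
```

The strip's solid stop was felt: travel stalled at 0.0290 and the force rose to 7 N against about 3 N of sliding friction. Next I'll push sideways on the stock's +y end until the blade touches the post.

Run:
```python
from h import *
C=np.array([.5710,-.0722,0])+.015*ex
p=env.get_state()['tcp_pos'].copy()
env.movel(p-.02*ex,velocity=.05); env.movel(p-.02*ex+[0,0,.08],velocity=.2)
env.grip(0.0); b=C-.002*ex+(.075+.0145+.010)*ey
env.movel(b+[0,0,.15],velocity=.2)
print(env.movel(b+[0,0,.084],velocity=.1,stop_force=6)); p=b+np.array([0,0,.084]); rep('down',p)
env.movel(p-.006*ey,velocity=.03)
for i in range(1,24):
    env.movel(p-ey*(.006+.001*i),velocity=.012); s=env.get_state(); print('%.4f %.2f %.2f %.2f %.2f'%((s['tcp_pos']-p)@ey,s['force']@ex,s['force']@ey,s['force'][2],s['torque'][2]))
    if s['force']@ey>6.5 : break
print(s['time'])
```

```text
False
down d 0.0003 0.0001 0.0003 F -0.35 -0.12 0.01 T 0.03 31.82
-0.0070 0.09 0.23 -0.96 0.01
-0.0080 0.74 0.15 -0.39 -0.01
-0.0091 -0.05 -0.11 0.02 -0.04
-0.0101 0.00 -0.51 0.64 -0.01
-0.0108 -1.27 1.11 0.30 0.01
-0.0112 -0.32 4.25 1.22 0.04
-0.0125 -0.33 4.80 0.58 -0.00
-0.0139 -2.10 5.03 1.18 -0.00
-0.0150 -0.81 3.98 1.63 0.01
-0.0160 -1.03 5.16 1.12 0.02
-0.0170 -1.37 4.56 1.25 -0.06
-0.0179 -1.60 4.92 1.16 -0.09
-0.0189 -1.99 5.02 2.54 -0.02
-0.0200 -1.40 5.11 0.68 0.01
-0.0210 -3.02 5.58 0.75 -0.09
-0.0215 -1.56 5.45 1.00 -0.05
-0.0218 -1.81 7.50 2.40 0.00
36.4167
```

The post was felt after about 10.7 mm, as expected. I'll seat the stock flush again with the two fingertips, then measure.

Run:
```python
from look import *
p=env.get_state()['tcp_pos'].copy(); env.movel(p+.015*ey,velocity=.06); env.movel(p+.015*ey+[0,0,.08],velocity=.2)
m=look((.56,-.09,.30)); env.grip(.085)
C=np.array([.5710,-.0722,0])+.015*ex-.0107*ey; a=C-.038*ex
env.movel(a+[0,0,.13],velocity=.2); env.movel(a+[0,0,.070],velocity=.1); p=a+np.array([0,0,.070])
env.movel(p+.009*ex,velocity=.03)
for i in range(1,10):
    env.movel(p+ex*(.009+.001*i),velocity=.012); s=env.get_state(); print('%.4f %.2f %.2f %.2f %.2f'%((s['tcp_pos']-p)@ex,s['force']@ex,s['force']@ey,s['force'][2],s['torque'][2]))
    if s['force']@ex<-7 : break
p=env.get_state()['tcp_pos'].copy(); env.movel(p-.02*ex,velocity=.05); env.movel(p-.02*ex+[0,0,.1],velocity=.2)
look((.62,-.09,.27)); print(env.get_state()['time'])
s,_=camera("scene"); w=cv2.imread("pics/lk.png"); cv2.imwrite("pics/fin.png",cv2.resize(np.hstack([w,s]),(800,300)))
cv2.imwrite("pics/fin2.png",np.vstack([cv2.imread("pics/fin.png"),cv2.resize(s[170:290,230:450],(800,300))[:300]]))
```

```text
red [ 0.58708568 -0.08054665] yaw 0.14825682759371148 half 0.049764842824060504 z 0.037247887504329974
brass [273  41  10  19 103] [ 0.6727 -0.0877  0.04  ]
post in door axes rel. to square centre 0.085506714252022 -0.019342514112590897
0.0100 0.40 1.20 -0.65 -0.00
0.0111 0.58 -0.54 0.62 0.05
0.0116 -2.55 -0.15 1.12 0.06
0.0117 -4.86 0.55 3.68 0.28
0.0118 -7.62 0.32 6.81 0.34
red [ 0.58665853 -0.08092372] yaw 0.1535854805826809 half 0.04980246327842805 z 0.03727366190869377
brass [261 104   7   4  16] [ 0.6809 -0.0845  0.04  ]
post in door axes rel. to square centre 0.08598432361482905 -0.019031839743790736
44.5667
```

View pics/fin2.png

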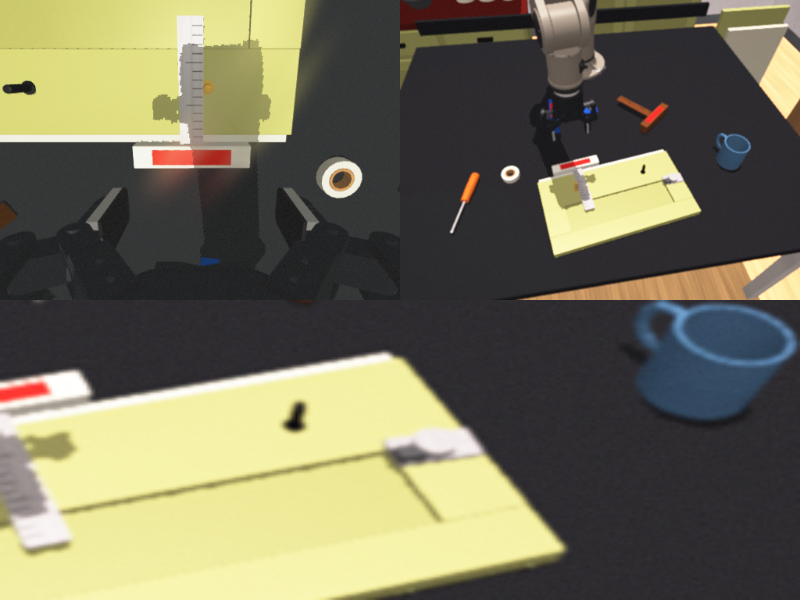

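The wrist view shows the stock at (191,157) up against the strip at row ~138, with the blade's side at the brass post at (208,88). The roll lies flat at (340,178) and the bystanders have not moved. The last push loaded mainly one finger, so I'll check the stock's angle against the door edge in that saved image.

Run:
```python
from h import *
z=np.load("lk.npz"); im=z['im']; c=(z['K'],z['R'],z['t'])
g=cv2.cvtColor(im,cv2.COLOR_BGR2GRAY).astype(float); h=cv2.cvtColor(im,cv2.COLOR_BGR2HSV).astype(int)
def line(pts_,zz,n):
    a=np.array([ray(c,u,v,zz)[:2] for u,v in pts_],np.float32); vx,vy,x,y=cv2.fitLine(a,cv2.DIST_HUBER,0,.001,.001).ravel(); s=np.sign(vy)
    r=(a-[x,y])@np.array([vy,-vx]); print(n,len(a),'yaw %.4f'%np.arctan2(-vx*s,vy*s),'pt',x,y,'rms %.5f'%np.sqrt((np.clip(r,-.001,.001)**2).mean()))
def sub(u,lo,hi,f):  # sub-pixel strongest edge, sign f
    d=np.diff(cv2.GaussianBlur(g[:,u-1:u+2],(3,3),0)[:,1])[lo:hi]*f; i=int(d.argmax())
    if d[i]<12 or i in(0,len(d)-1): return None
    a,b,e=d[i-1:i+2]; return (u,lo+i+.5+.5*(a-e)/(a-2*b+e+1e-9))
k=512/400
near=[t for u in range(int(140*k),int(245*k),2) if (t:=sub(u,int(160*k),int(172*k),-1))]  # stock near top edge: white->dark (below)
line(near,.036,'stock near top edge')
far=[t for u in list(range(int(138*k),int(176*k),2))+list(range(int(208*k),int(245*k),2)) if (t:=sub(u,int(139*k),int(151*k),1))]
line(far,.036,'stock far top edge')
S=h[...,1]; e=[]
for u in list(range(int(5*k),int(174*k),2))+list(range(int(210*k),int(280*k),2)):
    col=S[int(125*k):int(141*k),u]; w=np.flatnonzero(col<60)
    if len(w) and w[0]>0: i=w[0]; e.append((u,int(125*k)+i-1+(col[i-1]-60)/max(1,col[i-1]-col[i])))
line(e,.022,'door edge')
st=[t for u in range(int(5*k),int(128*k),2) if (t:=sub(u,int(137*k),int(147*k),-1))]; line(st,.018,'strip front')
r=((h[...,0]<6)|(h[...,0]>174))&(S>150)
for sgn,n in((1,'red far'),(-1,'red near')):
    e=[]
    for u in range(int(156*k),int(228*k),2):
        v=np.flatnonzero(r[170:230,u]); 
        if len(v): e.append((u,170+(v[0] if sgn>0 else v[-1])))
    line(e,.036,n)
```

```text
stock near top edge 67 yaw 0.1528 pt 0.5725807 -0.08433906 rms 0.00009
stock far top edge 44 yaw 0.1480 pt 0.59936243 -0.063381344 rms 0.00005
door edge 153 yaw 0.1467 pt 0.59114945 0.07022107 rms 0.00012
strip front 79 yaw 0.1468 pt 0.57747424 0.08763481 rms 0.00001
red far 46 yaw 0.1630 pt 0.59435946 -0.07216095 rms 0.00033
red near 46 yaw 0.1469 pt 0.5779024 -0.085035816 rms 0.00000
```

The stock is within about 0.2° of the door edge, with the strip fully compressed along it. The blade's offset from the post is 19–20 mm, which means contact. Handing in.

```bash
python3 -c "
from h import *
print(job.job_done(), env.get_state()['time'])"
```

```text
the job is handed in; nothing more can be done
the job is handed in; nothing more can be done
```

The job is handed in at about 45 s, with no result reported back: the roll lies flat on the worktop right of the door, and the aluminium T-square's stock is against the seal strip (about 0.2° off parallel) with its blade touching the brass post; the mug, screwdriver and hinge were not touched.

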